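Unlock and unload the sample-plate dock

TASK

Unload the sample plate from the plate dock: slide the safety catch fully aside, press the release button it uncovered fully down so that the stop bar sinks, then push the plate along its channel until it overhangs the dock's open end, without letting it fall. Grip the plate by the overhang and lay it flat on the rest block, centred and lined up lengthwise with it, and let go. Leave the catch open and the button down, do not drop the plate, and leave the bottle, jar and vial standing where they are.

Things in the scene. Friction and masses are not known exactly. Their poses are not given: they have to be found in the camera images.
- dock: Plate dock, fixed, grey and aluminium, 190 (x) x 135 (y) mm. Origin: centre of its footprint on the worktop; x lengthwise, away from the open end; y to the console side; z up. Right half: the channel (see deck_end). Left half: a console, top at z = 50 mm (y -6 to 70, x -75 to 95 mm), bearing button and catch, with an upright guide rail along x at y = 61 to 69 mm, up to z = 74 mm.
- deck_end (a point): Middle of the deck edge at the channel's open end (dock x -95, y -37, z 44 mm; free below), axes as the dock's: what passes it along -x overhangs. The channel runs straight along +x from here, 53 mm wide between walls 5.5 mm thick that rise to z = 54 mm; its back wall stands 185 mm from here.
- stop_top (a point): Middle of the top of the steel stop bar (7 mm in x, 36 mm in y) that stands 9 mm above the deck across the open end and holds the plate back; it sinks just below the deck when the button is fully down.
- catch (a joint): Slide of the safety catch: 0 = over the button; grows to 0.050 m (hard stop, fully aside) as it slides along the dock's -x, towards the open end. It takes about 1.5 N and stays where it is left. It may start up to 5 mm open.
- catch_tab (a point): Centre of the catch's upright finger tab, 79 mm above the worktop; axes as the dock's. The tab is 10 (x) x 22 (y) mm, from z = 71 to 87 mm, in the middle of the catch's flat steel plate, which passes over the button: 36 mm long in x, z = 67 to 71 mm, reaching 17 mm to dock -y of the tab's centre and to the guide rail at +y.
- button (a joint): Release button: 0 = up, 0.008 m = fully down (hard stop). Moves straight down, needs about 3 N, and stays down once pressed. It drives the stop bar.
- button_top (a point): Centre of the top of the round button (24 mm diameter), 64 mm above the worktop when up, 56 mm when down, at dock x = 25, y = 30 mm. With the catch fully aside nothing within 28 mm of its centre stands higher than 54 mm.
- plate_centre (a point): Centre (half-way up) of the loose steel sample plate, 110 (x, lengthwise) x 50 (y) x 8 mm, about 0.12 kg, rows of shallow ring marks on top. It lies lengthwise in the channel, 2 to 14 mm behind the stop bar. The walls leave no room for fingers beside it; behind its rear edge the channel is open for 48 mm or more.
- block_top (a point): Centre of the top face of the rest block, 40 mm above the worktop. The block is fixed, aluminium, 90 mm long (x) x 36 mm wide (y), on a black foot 110 x 60 x 9 mm; the plate is wider than it, so fingers have room beside it.
- bottle_mid (a point): Bystander: middle (53 mm up) of a brown bottle with an orange cap, 54 mm diameter, 106 mm tall, standing loose near the front of the worktop, between the dock's and the block's places. Overhead, a black handle about 60 mm across hangs on a cord at world x = 0.47, y = 0.13 m, from 0.54 m above the worktop upwards: it is rigid, keep forearm and wrist clear of it.
- jar_mid (a point): Bystander: middle (41 mm up) of a clear jar with an orange cap, 45 mm diameter, 82 mm tall, standing loose behind the rest block.
- vial_mid (a point): Bystander: middle (21 mm up) of a small black-capped vial, 23 mm diameter, 42 mm tall, standing loose behind the dock's back wall.
Things that resemble listed ones, but are neither listed nor needed, are in the scene too. There is more than one size of the part that bears plate_centre; the job needs the smaller.

How it is judged:
By the outcome, as a careful person would: the job done as asked, in the order asked, and still so for the second after the job is handed in, with the robot touching nothing.
It also fails if it takes over 59 s, if anything falls off the work surface, if the arm or the gripper's body presses on something with over 40 N, if the wrist force passes 120 N, or if a joint passes its speed limit or range.

ROBOT

A 6-joint arm with a two-finger parallel gripper is mounted at the origin on a cart in front of the work surface, level with it; the furniture and walls round the work are solid. World frame = base frame: x ahead of the robot, y to its left, z up, the work surface at z = 0. Lengths are in m, angles in rad, forces in N, time in s.
With the tool pointing down it reaches from about 0.225 to 0.875 m from the base axis. Payload 3.4 kg.
Tool frame: the origin (TCP) lies between the finger pads; the fingertips stand 25 mm ahead of it and the grasp point (between the pads) lies 6 mm ahead of it; z points along the fingers, y is the line along which they close (so a half turn about z gives the same grasp; the last joint's range is limited). The gripper opens to 85 mm and grips with 20 to 120 N. Pads are 22 mm wide; open, the fingers measure 114 mm over their backs; the gripper's body (76 mm by 85 mm) begins 54 mm behind the grasp point. The pads swing forward as they close: fully open they stand 13 mm farther back than shut.
Start: joints at [-1.283, 0.276, 1.505, -0, 1.361, -0.121], TCP at [0.229, -0.528, 0.256] pointing down, gripper open.
Joint ranges: [-2.89, 2.89], [-0.75, 2.08], [0.22, 2.7], [-1.18, 4.32], [0.11, 2.71], [-2.7, 2.7]. Speed limits (rad/s): [2.57, 2.57, 3.14, 3.14, 3.14, 3.14].

INTERFACE

Orientations are given as a unit quaternion [w, x, y, z].
In Python, from rig import manip, cams, ticket gives the robot as it stands.
- The arm moves only by the tool step_arm, never from a script. Its argument "increments" is a list of rows, each an object with "dp": the shift along the world's x, y, z each as a share of 0.2 m, from -1 to 1, a list of three; "yaw": the turn about the world's z as a share of 0.15 rad, from -1 to 1; "grip": the opening, from 0 (shut) to 1 (fully open). In form: [{"dp": [tx, ty, tz], "yaw": yaw, "grip": grip}, ...]. A call has 1 to 5 rows; each row shifts and turns the commanded pose from where the row before left it; what a row does not reach is not made up. A row lasts 1/8 s, in which the tool goes at most 62.5 mm and 10.7 degrees, less where a joint would pass 70% of its speed; a pose out of reach is approached as far as the arm can. A call with a number of a shift or a turn outside -1 to 1 is refused whole. A call with a gripper value outside its range is refused whole. The fingers move at their own pace and stop on an object; "squeeze" is the grip in N (left out, the last holds). Time passes only in rows, so rows that do not move let the fingers close. It gives the time, the measured TCP pose, the force, the opening and the grip force at its end, in the units of the state.
- manip.get_state(): the state, without advancing time (a new reading comes with each control period).
- cams.get_image(name): name is "scene" or "top"; returns the picture (480x640x3 uint8, blue, green, red); there is no depth.
- cams.get_calibration(name): a dict with "fx", "fy", "cx", "cy" (pixels), "extrinsics" (4x4, takes a point from camera to world coordinates). Camera axes: x right, y up, looking along -z (the intrinsics and any distortion apply to the point x, -y, -z); pixel columns grow to the right and rows downward; lengths in m; the calibration is good to about 2 mm. A picture is of the moment at which its call begins. get_calibration takes no time and is no camera call.
- ticket.sign_off(): hands the job in; it is judged then, once.
The state is a dict: "clock": time; "qpos": joint angles; "qd": joint speeds; "effort": joint torques, N m; "position": TCP position; "ee_rot": TCP orientation; "contact_force": force on the tool from outside, world axes, zero at the start; "moment": the same for the moment, N m; "width": finger opening in m; "gripper_force": force on a finger pad.
Only numpy, scipy, OpenCV 4.12 (cv2) and the standard library are available. Lean on these libraries where they do the work, as an engineer would, in place of code of your own. Each camera call takes 0.05 s, during which the arm holds its last target. There are 200 camera calls.

## Working session

There is one attempt and no reset: what is moved stays moved. The work goes in short steps, Python scripts to look and compute and a tool call to move; the robot and the scene stay as the last step left them, time stands still between calls to the robot, and variables do not carry over. Pictures are saved under pics/ and viewed, at most 10 in all, crops included, and the job is handed in when it is done.

Besides the shell and the picture viewer there is one more tool, called after "Request:" as name(argument=value, ...), one argument or row to a line, values as JSON. step_arm: Moves the arm, as the interface text tells. Shift numbers are shares of 0.2 m and turn numbers shares of 0.15 rad, none past 1 either way. Its arguments: {"type":"object","properties":{"increments":{"type":"array"},"squeeze":{"type":"number"}},"required":["increments"]}

```bash
mkdir -p pics; ls; python3 - <<'E'
from rig import manip,cams
import cv2,pickle
for n in("scene","top"):
    im=cams.get_image(n);cv2.imwrite(f"pics/{n}0.png",im);c=cams.get_calibration(n);print(n,c)
print(manip.get_state())
E
```

```text
pics
scene {'fx': 486.4520205530572, 'fy': 486.4520205530572, 'cx': 330.5562567034213, 'cy': 231.56146202070195, 'extrinsics': array([[ 0.90678864,  0.1812372 , -0.38064083,  0.17664786],
       [-0.42114186,  0.43082448, -0.79814147, -0.98077775],
       [ 0.01933647,  0.8840494 ,  0.46699332,  0.56374702],
       [ 0.        ,  0.        ,  0.        ,  1.        ]])}
top {'fx': 512.3692256413104, 'fy': 512.3692256413104, 'cx': 319.5051702203697, 'cy': 237.54240376560958, 'extrinsics': array([[ 0.00403734,  0.99729488, -0.07339358,  0.49174758],
       [-0.9998138 ,  0.00264079, -0.01911535, -0.14733412],
       [-0.01886982,  0.07345709,  0.99711984,  0.99049837],
       [ 0.        ,  0.        ,  0.        ,  1.        ]])}
{'clock': 0.1, 'qpos': array([-1.28301912e+00,  2.76493528e-01,  1.50602735e+00, -1.05834700e-05,
        1.36070709e+00, -1.20972118e-01]), 'qd': array([ 0.00018745, -0.00019666, -0.00343931,  0.000638  , -0.00133756,
        0.00179917]), 'effort': array([ 2.03035364e-03, -4.17700088e+01, -2.46402848e+01,  2.08289080e-04,
        5.83418921e-03, -1.36067302e-05]), 'position': array([ 0.22841943, -0.52719633,  0.25553969]), 'ee_rot': array([-8.14382925e-04,  9.79187539e-01,  2.02955895e-01, -7.32720633e-05]), 'contact_force': array([ 0.5003188 , -0.13046439, -1.09294624]), 'moment': array([-0.02958686,  0.05475098,  0.07269951]), 'gripper_force': 0.0, 'width': 0.08538417250438536}
```

View pics/top0.png

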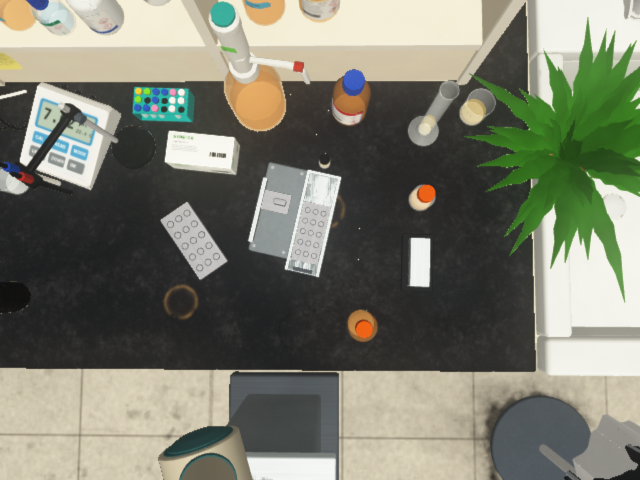

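View pics/scene0.png

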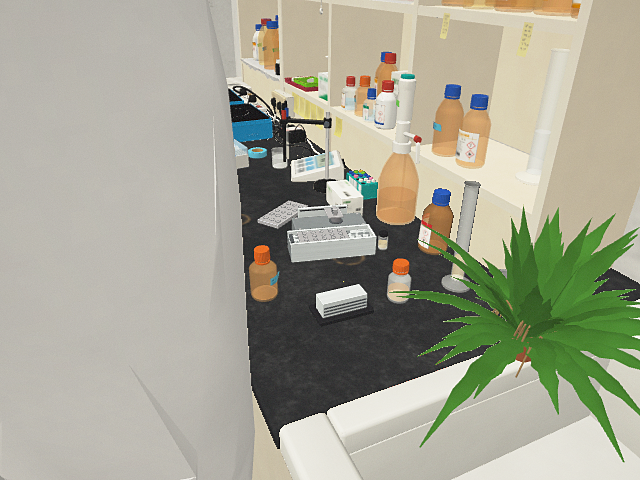

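The top view shows the dock at about (293,220) with its open end towards the robot (down). The catch tab is near (279,202), the block at (420,262), the bottle at (362,325), the jar at (424,197) and the vial at (324,160). There are two plates: one loose on the worktop at (194,241), which looks larger, and one in the channel at (312,233). The one in the channel fits the description. An enlarged crop should confirm it.

```bash
cat > h.py <<'E'
import numpy as np,cv2
from rig import manip,cams
def ray(n,uv):
    c=cams.get_calibration(n);E=c["extrinsics"]
    d=np.array([(uv[0]-c["cx"])/c["fx"],-(uv[1]-c["cy"])/c["fy"],-1.])
    return E[:3,3],E[:3,:3]@d
def onz(n,uv,z):
    o,d=ray(n,uv);return o+d*(z-o[2])/d[2]
def proj(n,P):
    c=cams.get_calibration(n);E=c["extrinsics"];q=E[:3,:3].T@(np.array(P)-E[:3,3])
    return np.array([c["cx"]+c["fx"]*q[0]/-q[2],c["cy"]-c["fy"]*q[1]/-q[2]])
E
python3 - <<'E'
from h import *
im=cv2.imread("pics/top0.png")
c=im[150:290,240:350];cv2.imwrite("pics/crop1.png",cv2.resize(c,None,fx=4.2,fy=4.2,interpolation=cv2.INTER_CUBIC))
# block: white top
g=im.min(axis=2)
m=np.zeros_like(g);m[225:300,400:440]=(g[225:300,400:440]>150)*255
ct=max(cv2.findContours(m,0,1)[0],key=cv2.contourArea);r=cv2.minAreaRect(ct);print("block px",r)
b=[onz("top",p,.04) for p in cv2.boxPoints(r)];print(np.round(b,4),np.mean(b,0))
# grey plate on table
for nm,(y0,y1,x0,x1),t,z in(("loose",(195,285,155,232),90,.008),("dock",(155,285,242,348),75,.05)):
    m=np.zeros_like(g);m[y0:y1,x0:x1]=(g[y0:y1,x0:x1]>t)*255
    ct=max(cv2.findContours(m,0,1)[0],key=cv2.contourArea);r=cv2.minAreaRect(ct);bp=cv2.boxPoints(r)
    b=np.array([onz("top",p,z) for p in bp]);print(nm,bp.round(1).tolist(),b[:,:2].round(4).tolist(),"sides",np.linalg.norm(b[0]-b[1]),np.linalg.norm(b[1]-b[2]))
E
```

```text
block px ((419.5, 262.0), (48.0, 19.0), 90.0)
[[ 0.5613 -0.2969  0.04  ]
 [ 0.5614 -0.332   0.04  ]
 [ 0.4728 -0.331   0.04  ]
 [ 0.4727 -0.2961  0.04  ]] [ 0.5170517  -0.31402833  0.04      ]
loose [[159.1999969482422, 219.1999969482422], [187.3000030517578, 200.5], [227.8000030517578, 261.20001220703125], [199.60000610351562, 279.8999938964844]] [[0.5989, 0.1827], [0.6356, 0.1287], [0.5181, 0.0478], [0.4819, 0.1014]] sides 0.06536423369521688 0.14271895555959474
dock [[242.5, 260.0], [266.0, 158.5], [342.20001220703125, 176.10000610351562], [318.79998779296875, 277.6000061035156]] [[0.5191, 0.0122], [0.7085, -0.0288], [0.6754, -0.171], [0.4874, -0.1283]] sides 0.19383389131594891 0.14600794330081887
```

View pics/crop1.png

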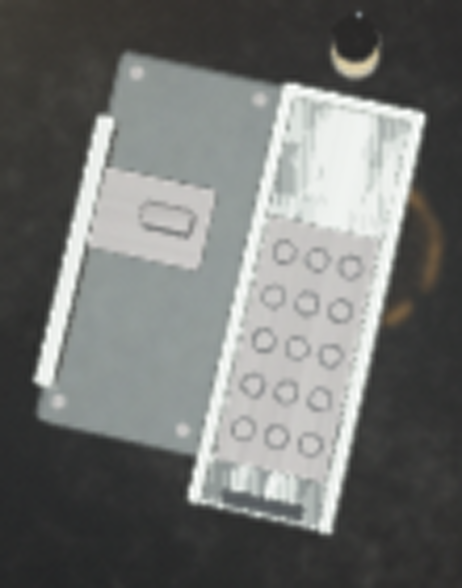

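The crop shows the plate in the channel, crop rows 222–475, about 110 mm long. It lies behind the dark stop bar at (262,503), and the catch tab is at (167,219). The loose plate measures 143 x 65 mm, so it is the larger decoy and the channel plate is the right one. Next I measure the exact poses.

```bash
python3 - <<'E'
from h import *
im=cv2.imread("pics/top0.png");K=4
def rect(box,t,z,area=False):
    x0,x1,y0,y1=box
    c=cv2.resize(im[y0:y1,x0:x1],None,fx=K,fy=K,interpolation=cv2.INTER_CUBIC).min(axis=2)
    m=((c>t)*255).astype(np.uint8)
    m=cv2.morphologyEx(m,cv2.MORPH_OPEN,np.ones((9,9)))
    ct=max(cv2.findContours(m,0,1)[0],key=cv2.contourArea)[:,0,:]
    P=np.array([onz("top",((u+.5)/K-.5+x0,(v+.5)/K-.5+y0),z)[:2] for u,v in ct])
    r=cv2.minAreaRect((P*1000).astype(np.float32));return r
print("block",rect((400,445,225,300),145,.04))
r=rect((268,350,160,285),155,.054);print("channel",r)
def cp(u,v,z):return onz("top",(u/4.2+240-.5+.12,v/4.2+150-.5+.12),z)
for nm,u,v,z in [("BL",283,85,.054),("BR",426,112,.054),("FR",328,534,.054),("FL",190,500,.054),("tab",167,217,.087),("stop",262,503,.053),("plateR",322,228,.052),("plateF",262,470,.052),("cp1",103,168,.071),("cp2",214,190,.071),("cp3",198,270,.071),("cp4",90,245,.071),("railT",105,116,.074),("railB",45,386,.074)]:print(nm,cp(u,v,z).round(4))
def blob(n,box,hsvlo,hsvhi,z):
    x0,x1,y0,y1=box;i=im if n=="top" else cv2.imread("pics/scene0.png")
    m=cv2.inRange(cv2.cvtColor(i[y0:y1,x0:x1],cv2.COLOR_BGR2HSV),hsvlo,hsvhi);ys,xs=np.nonzero(m)
    return onz(n,(xs.mean()+x0,ys.mean()+y0),z)
print("bottlecap",blob("top",(345,385,305,350),(3,200,200),(15,255,255),.1).round(3),"jarcap",blob("top",(405,440,180,215),(3,200,200),(15,255,255),.08).round(3),"vial",onz("top",(324.5,159),.042).round(3))
E
```

```text
block ((517.2796020507812, -314.5345764160156), (36.6530647277832, 90.11911010742188), 88.13169860839844)
channel ((588.76806640625, -116.24484252929688), (65.53150939941406, 189.55902099609375), 77.3975830078125)
BL [ 0.6863 -0.1057  0.054 ]
BR [ 0.6743 -0.1687  0.054 ]
FR [ 0.489  -0.1264  0.054 ]
FL [ 0.5035 -0.0663  0.054 ]
tab [ 0.6228 -0.0583  0.087 ]
stop [ 0.5023 -0.0976  0.053 ]
plateR [ 0.6231 -0.1231  0.052 ]
plateF [ 0.5167 -0.0974  0.052 ]
cp1 [ 0.6464 -0.0288  0.071 ]
cp2 [ 0.6369 -0.0769  0.071 ]
cp3 [ 0.6021 -0.0703  0.071 ]
cp4 [ 0.6129 -0.0236  0.071 ]
railT [ 0.6686 -0.0298  0.074 ]
railB [ 0.5517 -0.0054  0.074 ]
bottlecap [ 0.4   -0.207  0.1  ] jarcap [ 0.64  -0.321  0.08 ] vial [ 0.709 -0.138  0.042]
```

Results in world coordinates (mm):
- **Dock:** yaw ≈ -12.6°, origin ≈ (597,-80).
- **Catch tab:** dock (20.5,29).
- **Plate:** dock x from -75 to 35.
- **Block:** (517,-314).

First I approach the far side of the catch with the fingers shut.

Request:
step_arm(
  increments=[
    {"dp":[0.139,0.155,0],"yaw":-0.28,"grip":0},
    {"dp":[0.139,0.155,0],"yaw":-0.28,"grip":0},
    {"dp":[0.139,0.155,0],"yaw":-0.28,"grip":0},
    {"dp":[0.139,0.155,0],"yaw":-0.28,"grip":0},
    {"dp":[0.139,0.155,0],"yaw":-0.28,"grip":0},
  ],
)

```text
clock: 0.72
position: [0.3682, -0.3714, 0.2559]
ee_rot: [-0.0, 0.995, 0.098, -0.0]
contact_force: [0.0, -1.3, 0.4]
width: 0.0002
gripper_force: 0.0
```

Request:
step_arm(
  increments=[
    {"dp":[0.139,0.155,0],"yaw":-0.28,"grip":0},
    {"dp":[0.139,0.155,0],"yaw":-0.28,"grip":0},
    {"dp":[0.139,0.155,0],"yaw":-0.28,"grip":0},
    {"dp":[0.139,0.155,0],"yaw":-0.28,"grip":0},
    {"dp":[0.139,0.155,0],"yaw":-0.28,"grip":0},
  ],
)

```text
clock: 1.35
position: [0.5071, -0.2164, 0.2559]
ee_rot: [-0.0, 1.0, -0.006, -0.0]
contact_force: [0.3, -1.3, -0.2]
width: -0.0002
gripper_force: 0.0
```

Request:
step_arm(
  increments=[
    {"dp":[0.139,0.155,0],"yaw":-0.28,"grip":0},
    {"dp":[0.139,0.155,0],"yaw":-0.28,"grip":0},
    {"dp":[0.139,0.155,0],"yaw":-0.28,"grip":0},
    {"dp":[0.139,0.155,0],"yaw":-0.28,"grip":0},
    {"dp":[0.139,0.155,0],"yaw":-0.28,"grip":0},
  ],
)

```text
clock: 1.98
position: [0.6462, -0.0615, 0.2557]
ee_rot: [0.0, 0.994, -0.111, -0.001]
contact_force: [-0.4, -0.0, -0.2]
width: 0.0001
gripper_force: 0.0
```

Request:
step_arm(
  increments=[
    {"dp":[0.015,-0.003,-0.26],"yaw":0,"grip":0},
    {"dp":[0,0,-0.26],"yaw":0,"grip":0},
    {"dp":[0,0,-0.15],"yaw":0,"grip":0},
    {"dp":[0,0,-0.07],"yaw":0,"grip":0},
    {"dp":[0,0,-0.04],"yaw":0,"grip":0},
  ],
)

```text
clock: 2.6
position: [0.6488, -0.0633, 0.1]
ee_rot: [0.0, 0.994, -0.11, 0.0]
contact_force: [0.2, -0.0, -0.3]
width: -0.0001
gripper_force: 0.0
```

Request:
step_arm(
  increments=[
    {"dp":[-0.039,0.0087,0],"yaw":0,"grip":0},
    {"dp":[-0.039,0.0087,0],"yaw":0,"grip":0},
    {"dp":[-0.039,0.0087,0],"yaw":0,"grip":0},
    {"dp":[-0.039,0.0087,0],"yaw":0,"grip":0},
    {"dp":[-0.039,0.0087,0],"yaw":0,"grip":0},
  ],
)

```text
clock: 3.22
position: [0.6095, -0.0546, 0.1011]
ee_rot: [0.0, 0.994, -0.11, 0.001]
contact_force: [2.2, -1.0, 1.2]
width: -0.0001
gripper_force: 0.9
```

Request:
step_arm(
  increments=[
    {"dp":[-0.025,0.0055,0],"yaw":0,"grip":0},
    {"dp":[-0.02,0.0044,0],"yaw":0,"grip":0},
    {"dp":[-0.015,0.0033,0],"yaw":0,"grip":0},
    {"dp":[-0.01,0.0022,0],"yaw":0,"grip":0},
  ],
)

```text
clock: 3.72
position: [0.5955, -0.0514, 0.1003]
ee_rot: [0.0, 0.994, -0.11, -0.0]
contact_force: [2.7, -0.0, 1.2]
width: 0.0004
gripper_force: 0.8
```

Request:
step_arm(
  increments=[
    {"dp":[-0.01,0.0022,0],"yaw":0,"grip":0},
    {"dp":[-0.01,0.0022,0],"yaw":0,"grip":0},
  ],
)

```text
clock: 3.98
position: [0.5939, -0.0511, 0.1004]
ee_rot: [0.0, 0.994, -0.11, 0.003]
contact_force: [8.5, -2.2, -3.3]
width: 0.0001
gripper_force: 4.1
```

Request:
step_arm(
  increments=[
    {"dp":[-0.01,0.0022,0],"yaw":0,"grip":0},
    {"dp":[0,0,0],"yaw":0,"grip":0},
  ],
)

```text
clock: 4.22
position: [0.5938, -0.0511, 0.1005]
ee_rot: [0.0, 0.994, -0.111, 0.005]
contact_force: [10.3, -1.6, -6.5]
width: -0.0002
gripper_force: 4.9
```

Request:
step_arm(
  increments=[
    {"dp":[0.06,-0.013,0],"yaw":0,"grip":0},
    {"dp":[0.08,-0.011,0],"yaw":0,"grip":0},
    {"dp":[0.05,-0.007,0],"yaw":0,"grip":0},
    {"dp":[0,0,-0.03],"yaw":0,"grip":0},
    {"dp":[0,0,-0.03],"yaw":0,"grip":0},
  ],
)

```text
clock: 4.85
position: [0.6266, -0.0562, 0.0876]
ee_rot: [-0.0, 0.994, -0.11, -0.001]
contact_force: [-0.5, -0.2, 2.8]
width: -0.0001
gripper_force: 1.4
```

Request:
step_arm(
  increments=[
    {"dp":[0,0,-0.015],"yaw":0,"grip":0},
    {"dp":[0,0,-0.015],"yaw":0,"grip":0},
    {"dp":[0,0,0],"yaw":0,"grip":0},
  ],
)

```text
clock: 5.22
position: [0.6272, -0.0563, 0.082]
ee_rot: [0.0, 0.994, -0.11, -0.0]
contact_force: [1.3, 0.1, -0.1]
width: -0.0001
gripper_force: 0.0
```

Request:
step_arm(
  increments=[
    {"dp":[0,0,-0.01],"yaw":0,"grip":0},
    {"dp":[0,0,-0.01],"yaw":0,"grip":0},
    {"dp":[0,0,0],"yaw":0,"grip":0},
  ],
)

```text
clock: 5.6
position: [0.6276, -0.0564, 0.0809]
ee_rot: [0.0, 0.994, -0.11, 0.001]
contact_force: [-3.8, 0.9, 13.8]
width: -0.0
gripper_force: 7.2
```

Request:
step_arm(
  increments=[
    {"dp":[0,0,0.15],"yaw":0,"grip":0},
    {"dp":[0.034,-0.179,0],"yaw":0,"grip":0},
    {"dp":[0.034,-0.179,0],"yaw":0,"grip":0},
    {"dp":[0,0,0],"yaw":0,"grip":0},
  ],
)

```text
clock: 6.1
position: [0.642, -0.1306, 0.1083]
ee_rot: [0.001, 0.994, -0.112, 0.001]
contact_force: [0.7, 0.4, -0.2]
width: -0.0001
gripper_force: 0.0
```

```bash
python3 - <<'E'
from h import *
print(manip.get_state()["position"])
im=cams.get_image("top");cv2.imwrite("pics/top1.png",cv2.resize(im[140:290,230:360],None,fx=4,fy=4,interpolation=cv2.INTER_CUBIC))
s=cams.get_image("scene");cv2.imwrite("pics/scene1.png",cv2.resize(s[190:280,260:400],None,fx=5,fy=5,interpolation=cv2.INTER_CUBIC))
E
```

```text
[ 0.64201073 -0.13059589  0.10825352]
```

View pics/scene1.png

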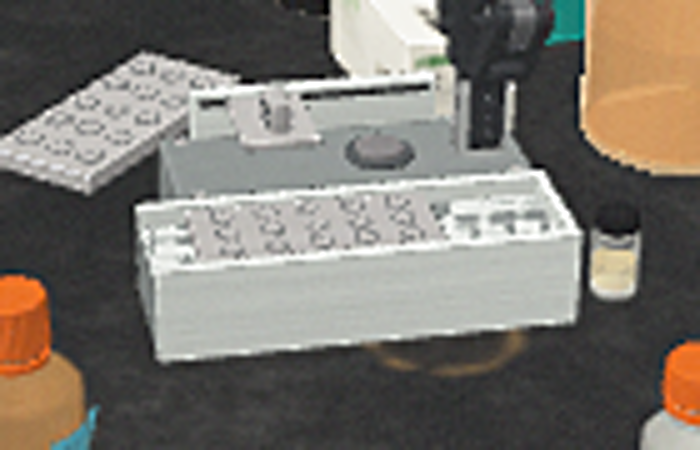

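The crop shows the catch slid open (270,115), the button down (380,150) and the stop bar sunk at the left end. The plate is still in the channel and the gripper is above the gap behind it. Now I lower it and push.

Request:
step_arm(
  increments=[
    {"dp":[0,0.012,-0.1],"yaw":0,"grip":0},
    {"dp":[0,0,-0.05],"yaw":0,"grip":0},
    {"dp":[0,0,-0.03],"yaw":0,"grip":0},
    {"dp":[0,0,0],"yaw":0,"grip":0},
  ],
)

```text
clock: 6.7
position: [0.641, -0.1251, 0.072]
ee_rot: [-0.0, 0.994, -0.11, -0.0]
contact_force: [-0.3, 0.0, -0.1]
width: -0.0001
gripper_force: 0.0
```

Request:
step_arm(
  increments=[
    {"dp":[-0.02,0.0045,0],"yaw":0,"grip":0},
    {"dp":[-0.02,0.0045,0],"yaw":0,"grip":0},
    {"dp":[-0.02,0.0045,0],"yaw":0,"grip":0},
  ],
)

```text
clock: 7.08
position: [0.6293, -0.123, 0.0728]
ee_rot: [0.0, 0.994, -0.11, 0.001]
contact_force: [1.5, 1.0, -0.1]
width: 0.0006
gripper_force: 0.4
```

Request:
step_arm(
  increments=[
    {"dp":[-0.028,0.006,0],"yaw":0,"grip":0},
    {"dp":[-0.028,0.006,0],"yaw":0,"grip":0},
    {"dp":[-0.028,0.006,0],"yaw":0,"grip":0},
    {"dp":[-0.028,0.006,0],"yaw":0,"grip":0},
    {"dp":[-0.028,0.006,0],"yaw":0,"grip":0},
  ],
)

```text
clock: 7.7
position: [0.6008, -0.1168, 0.0723]
ee_rot: [0.0, 0.994, -0.11, 0.0]
contact_force: [1.0, -0.0, 1.1]
width: -0.0004
gripper_force: 0.5
```

Request:
step_arm(
  increments=[
    {"dp":[-0.028,0.006,0],"yaw":0,"grip":0},
    {"dp":[-0.028,0.006,0],"yaw":0,"grip":0},
    {"dp":[-0.024,0.005,0],"yaw":0,"grip":0},
    {"dp":[-0.018,0.004,0],"yaw":0,"grip":0},
    {"dp":[0,0,0],"yaw":0,"grip":0},
  ],
)

```text
clock: 8.32
position: [0.5809, -0.1124, 0.0722]
ee_rot: [-0.0, 0.994, -0.11, -0.001]
contact_force: [-0.6, 0.0, 0.0]
width: 0.0
gripper_force: 0.0
```

```bash
python3 - <<'E'
from h import *
p=manip.get_state()["position"];print(p)
o=np.array([596.9,-80.1]);x=np.array([.976,-.218]);y=np.array([.218,.976])
d=p[:2]*1000-o;print("tool dock",d@x,d@y)
im=cams.get_image("top");cv2.imwrite("pics/top2.png",cv2.resize(im[170:310,250:370],None,fx=4.2,fy=4.2,interpolation=cv2.INTER_CUBIC))
E
```

```text
[ 0.58088084 -0.11242948  0.07219166]
tool dock -8.586870554232751 -35.04574418746037
```

View pics/top2.png

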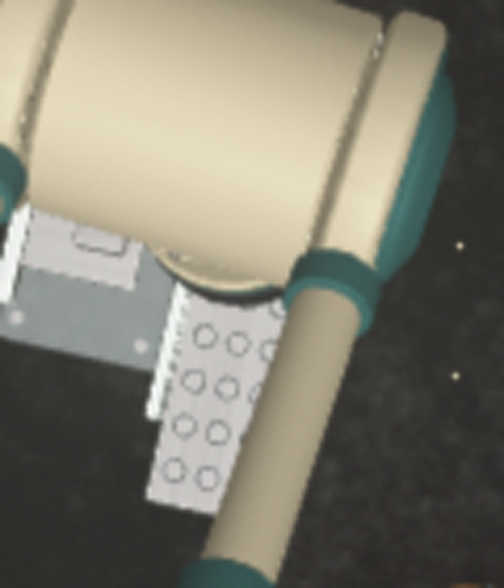

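The plate's front-left corner is at crop (147,497) and the deck wall's end is at (148,418). That makes the overhang about 35 mm, so I push another 5 mm, then retreat and re-grip.

Request:
step_arm(
  increments=[
    {"dp":[-0.015,0.0033,0],"yaw":0,"grip":0},
    {"dp":[-0.01,0.0022,0],"yaw":0,"grip":0},
    {"dp":[0,0,0],"yaw":0,"grip":0},
    {"dp":[0.03,-0.0066,0],"yaw":0,"grip":0},
    {"dp":[0,0,0.15],"yaw":0,"grip":0},
  ],
)

```text
clock: 9.0
position: [0.5817, -0.1126, 0.1005]
ee_rot: [-0.0, 0.994, -0.11, -0.002]
contact_force: [1.0, -1.3, 0.3]
width: 0.0
gripper_force: 0.0
```

Request:
step_arm(
  increments=[
    {"dp":[0,0,0.2],"yaw":0,"grip":0},
    {"dp":[-0.1,0.022,0.1],"yaw":0,"grip":0.5},
    {"dp":[-0.2,0.044,0],"yaw":0,"grip":1},
    {"dp":[-0.2,0.044,0],"yaw":0,"grip":1},
  ],
)

```text
clock: 9.5
position: [0.4822, -0.0909, 0.1627]
ee_rot: [0.0, 0.994, -0.11, 0.001]
contact_force: [0.0, -0.6, 1.2]
width: 0.0547
gripper_force: 0.0
```

```bash
python3 - <<'E'
from h import *
p=manip.get_state()["position"];print(p)
o=np.array([596.9,-80.1]);x=np.array([.976,-.218]);y=np.array([.218,.976])
d=p[:2]*1000-o;print("tool dock",d@x,d@y)
im=cams.get_image("scene");cv2.imwrite("pics/scene2.png",cv2.resize(im[200:290,240:400],None,fx=5,fy=5,interpolation=cv2.INTER_CUBIC))
print("front expected", proj("scene",[*(o+(-136)*x+(-37-25)*y)/1000,.052]))
E
```

```text
[ 0.48220566 -0.09087184  0.16270557]
tool dock -109.5934145766003 -35.516679149874534
front expected [270.65884446 244.69600943]
```

View pics/scene2.png

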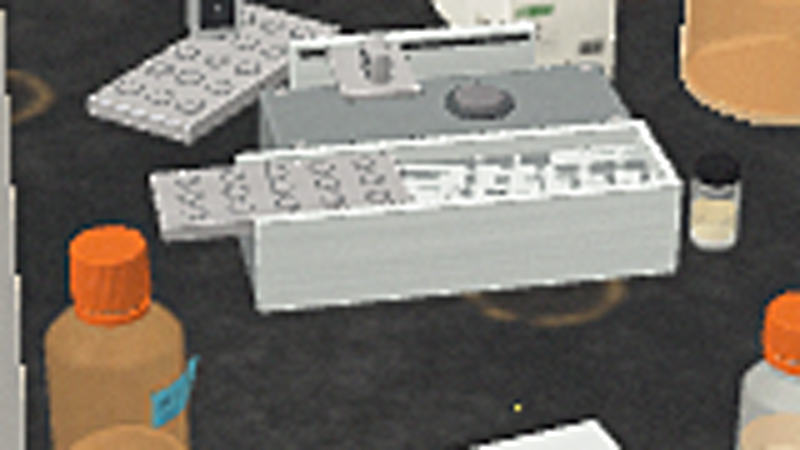

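The plate overhangs about 39 mm and lies level, with its front corner at crop (165,230). Now I lower the open gripper over the overhang.

Request:
step_arm(
  increments=[
    {"dp":[-0.033,0,0],"yaw":0,"grip":1},
    {"dp":[0,0,-0.1],"yaw":0,"grip":1},
    {"dp":[0,0,-0.2],"yaw":0,"grip":1},
    {"dp":[0,0,-0.15],"yaw":0,"grip":1},
    {"dp":[0,0,-0.1],"yaw":0,"grip":1},
  ],
)

```text
clock: 10.18
position: [0.477, -0.0913, 0.0509]
ee_rot: [0.0, 0.994, -0.11, -0.0]
contact_force: [0.9, -0.4, 0.3]
width: 0.0855
gripper_force: 0.0
```

Request:
step_arm(
  increments=[
    {"dp":[0,0,0],"yaw":0,"grip":0.65},
    {"dp":[0,0,0],"yaw":0,"grip":0.6},
    {"dp":[0,0,0],"yaw":0,"grip":0.5},
    {"dp":[0,0,0],"yaw":0,"grip":0.4},
  ],
  squeeze=40,
)

```text
clock: 10.68
position: [0.477, -0.0912, 0.0533]
ee_rot: [0.0, 0.994, -0.11, 0.001]
contact_force: [0.5, -0.6, 1.4]
width: 0.0488
gripper_force: 41.5
```

Request:
step_arm(
  increments=[
    {"dp":[0,0,0],"yaw":0,"grip":0.2},
    {"dp":[0,0,0.03],"yaw":0,"grip":0.2},
    {"dp":[0,0,0.06],"yaw":0,"grip":0.2},
    {"dp":[0,0,0.15],"yaw":0,"grip":0.2},
    {"dp":[0,0,0.2],"yaw":0,"grip":0.2},
  ],
  squeeze=75,
)

```text
clock: 11.3
position: [0.4749, -0.0905, 0.1409]
ee_rot: [-0.0, 0.994, -0.11, -0.001]
contact_force: [1.3, -0.4, -0.8]
width: 0.0486
gripper_force: 77.4
```

Request:
step_arm(
  increments=[
    {"dp":[0,0,0.2],"yaw":0,"grip":0.2},
    {"dp":[0,0,0.1],"yaw":0,"grip":0.2},
    {"dp":[0,0,0],"yaw":0,"grip":0.2},
  ],
)

```text
clock: 11.68
position: [0.4767, -0.0911, 0.2023]
ee_rot: [0.0, 0.994, -0.11, 0.002]
contact_force: [-0.1, -0.6, -1.0]
width: 0.0485
gripper_force: 77.4
```

```bash
python3 - <<'E'
from h import *
s=manip.get_state();print(s["position"],s["ee_rot"],s["contact_force"],s["moment"],s["width"])
im=cams.get_image("scene");t=cams.get_image("top");cv2.imwrite("pics/t3.png",t);cv2.imwrite("pics/s3.png",im)
a=cv2.resize(im[140:290,240:400],(480,450),interpolation=cv2.INTER_CUBIC);b=cv2.resize(t[190:340,260:366],(318,450),interpolation=cv2.INTER_CUBIC)
cv2.imwrite("pics/both3.png",np.hstack([a,b]))
E
```

```text
[ 0.4767155  -0.09108444  0.2022735 ] [ 4.81835337e-04  9.93891661e-01 -1.10341417e-01  1.97628613e-03] [-0.11555152 -0.64933553 -1.02043506] [0.03583402 0.08232383 0.01028899] 0.048489930201018765
```

View pics/both3.png

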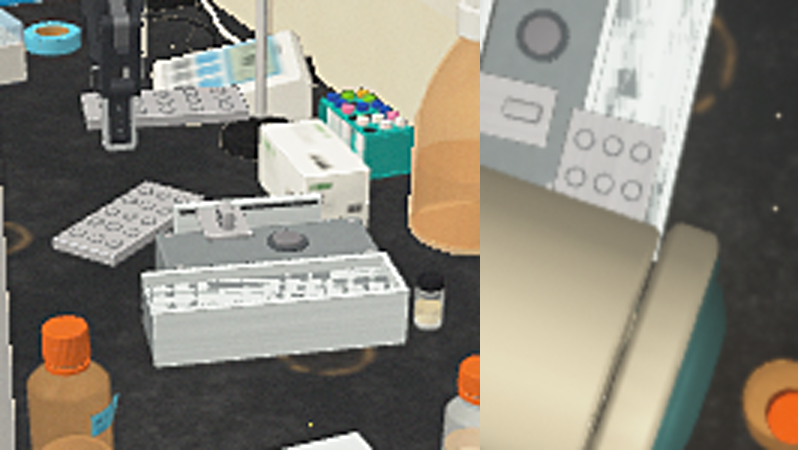

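The plate is held and looks level at scene crop (165,105). The catch is still open and the button still down. In the top view the plate's rear corners are at crop (575,108) and (664,128). Next I measure the grip offset and the block's pose more finely.

```bash
python3 - <<'E'
from h import *
p=manip.get_state()["position"]
f=lambda u,v:((u-480+.5)/3+260-.5,(v+.5)/3+190-.5)
x=np.array([.976,-.219]);y=np.array([.219,.976])
for z in(.196,.201,.206):
  for uv in((575,108),(664,128)):
    q=onz("top",f(*uv),z);d=(q-p)[:2]*1000;print(z,q.round(4),"tool-rel along,across",(d@x).round(1),(d@y).round(1))
im=cv2.imread("pics/top0.png").min(axis=2).astype(float)
# block edges subpixel: threshold crossing per row/col
def cross(a,t,rev):
    idx=range(len(a)-1) if not rev else range(len(a)-1,0,-1)
    for i in idx:
        j=i+(-1 if rev else 1)
        if a[i]<t<=a[j]:return i+(j-i)*(t-a[i])/(a[j]-a[i])
L=[];R=[];T=[];B=[]
for v in range(243,282):
    a=im[v,400:445]; L.append(onz("top",(400+cross(a,145,0),v),.04)[:2]);R.append(onz("top",(400+cross(a,145,1),v),.04)[:2])
for u in range(413,427):
    a=im[225:300,u]; T.append(onz("top",(u,225+cross(a,145,0)),.04)[:2]);B.append(onz("top",(u,225+cross(a,145,1)),.04)[:2])
for n,s in zip("LRTB",(L,R,T,B)):
    s=np.array(s,np.float32);vx,vy,cx,cy=cv2.fitLine(s,cv2.DIST_HUBER,0,.01,.01).ravel();print(n,np.degrees(np.arctan2(vy,vx)).round(2),np.median(s,0).round(4))
print(im[262,405:440].astype(int))
c=cv2.imread("pics/scene0.png")[275:330,300:380];cv2.imwrite("pics/blk.png",cv2.resize(c,None,fx=9,fy=9,interpolation=cv2.INTER_CUBIC))
E
```

```text
0.196 [ 0.5687 -0.0881  0.196 ] tool-rel along,across 90.6 22.9
0.196 [ 0.5584 -0.1344  0.196 ] tool-rel along,across 90.7 -24.5
0.201 [ 0.5682 -0.0885  0.201 ] tool-rel along,across 90.3 22.4
0.201 [ 0.5579 -0.1345  0.201 ] tool-rel along,across 90.3 -24.7
0.206 [ 0.5677 -0.0888  0.206 ] tool-rel along,across 89.9 22.0
0.206 [ 0.5575 -0.1346  0.206 ] tool-rel along,across 89.9 -24.9
L -2.0 [ 0.5168 -0.2964]
R -1.34 [ 0.517  -0.3327]
T 89.36 [ 0.5624 -0.3145]
B 86.96 [ 0.4726 -0.3136]
[ 47  47  49  70  89 151 238 239 239 241 243 242 239 239 240 240 240 240
 241 240 238 239 239 238 232  97  47  44  45  47  46  47  47  48  47]
```

View pics/blk.png

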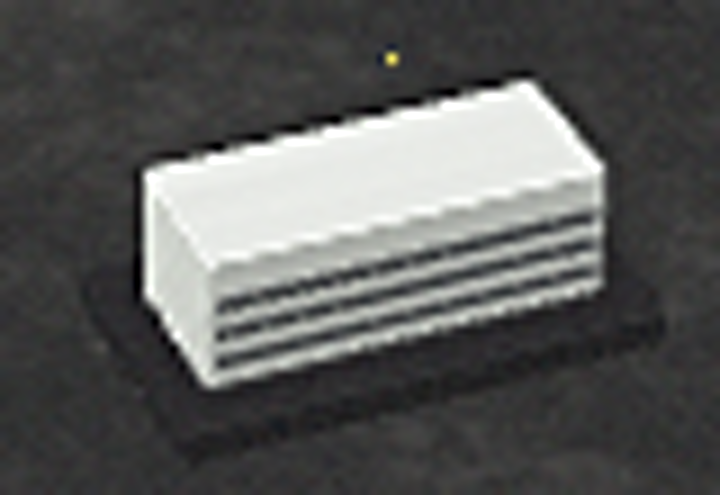

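The block's top face is centred at (517.5,-314.5) with yaw ≈ -1.7°, and the plate centre is 35.5 mm ahead of the tool. Now I carry the plate to a hover over the block.

Request:
step_arm(
  increments=[
    {"dp":[0.003,-0.1,0],"yaw":0.12,"grip":0.2},
    {"dp":[0.003,-0.139,0],"yaw":0.16,"grip":0.2},
    {"dp":[0.003,-0.139,0],"yaw":0.16,"grip":0.2},
    {"dp":[0.003,-0.139,0],"yaw":0.16,"grip":0.2},
    {"dp":[0.003,-0.139,0],"yaw":0.16,"grip":0.2},
  ],
)

```text
clock: 12.4
position: [0.478, -0.2224, 0.1985]
ee_rot: [-0.001, 0.999, -0.053, -0.002]
contact_force: [0.8, 0.1, -0.8]
width: 0.0487
gripper_force: 77.5
```

Request:
step_arm(
  increments=[
    {"dp":[0.003,-0.139,0],"yaw":0.16,"grip":0.2},
    {"dp":[0.003,-0.139,0],"yaw":0.16,"grip":0.2},
    {"dp":[0.003,-0.1,0],"yaw":0.12,"grip":0.2},
    {"dp":[0.001,-0.077,0],"yaw":0.08,"grip":0.2},
    {"dp":[0,0,-0.1],"yaw":0,"grip":0.2},
  ],
)

```text
clock: 13.02
position: [0.4816, -0.3147, 0.1803]
ee_rot: [0.001, 1.0, -0.015, 0.001]
contact_force: [-1.0, 0.7, -1.2]
width: 0.048
gripper_force: 77.5
```

Request:
step_arm(
  increments=[
    {"dp":[0,0,-0.2],"yaw":0,"grip":0.2},
    {"dp":[0,0,-0.2],"yaw":0,"grip":0.2},
    {"dp":[0,0,-0.12],"yaw":0,"grip":0.2},
    {"dp":[0,0,0],"yaw":0,"grip":0.2},
    {"dp":[0,0,0],"yaw":0,"grip":0.2},
  ],
)

```text
clock: 13.65
position: [0.4814, -0.3133, 0.0768]
ee_rot: [0.0, 1.0, -0.014, 0.0]
contact_force: [0.3, -0.6, -0.5]
width: 0.0483
gripper_force: 77.5
```

```bash
python3 - <<'E'
from h import *
s=manip.get_state();print(s["position"],s["ee_rot"],np.degrees(2*np.arctan2(s["ee_rot"][2],s["ee_rot"][1])),s["width"])
im=cams.get_image("scene");t=cams.get_image("top");cv2.imwrite("pics/t4.png",t);cv2.imwrite("pics/s4.png",im)
a=cv2.resize(im[245:345,290:390],(400,400),interpolation=cv2.INTER_CUBIC);b=cv2.resize(t[210:310,375:475],(400,400),interpolation=cv2.INTER_CUBIC)
cv2.imwrite("pics/both4.png",np.hstack([a,b]))
B=(np.array([(145,175),(530,80),(605,165),(212,265)])+.5)/9-.5+[300,275]
q=np.array([onz("scene",u,.04)[:2] for u in B]);print("block by scene",q.round(4).tolist(),q.mean(0))
for a,b in((0,1),(3,2)):print(np.degrees(np.arctan2(*(q[b]-q[a])[::-1])))
E
```

```text
[ 0.48141582 -0.31334227  0.07684494] [ 2.80754125e-04  9.99894834e-01 -1.44962938e-02  3.15981283e-04] -1.6612112450244965 0.04831321831786633
block by scene [[0.4738, -0.2996], [0.5631, -0.3001], [0.5627, -0.3341], [0.4738, -0.3333]] [ 0.51832473 -0.31675626]
-0.3146730665054551
-0.4997177236905995
```

View pics/both4.png

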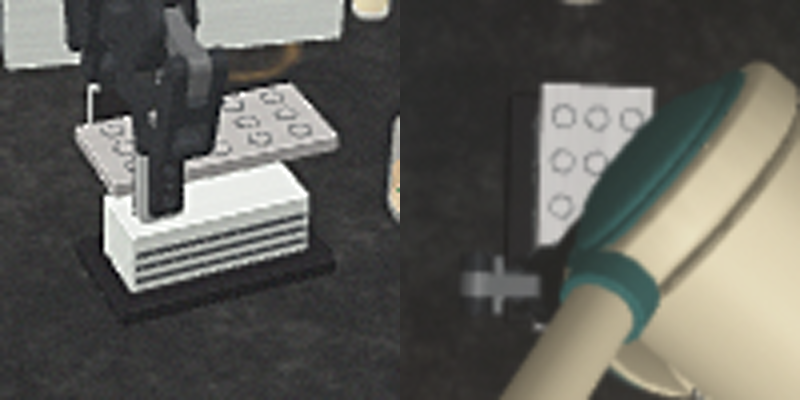

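```bash
python3 - <<'E'
from h import *
p=manip.get_state()["position"];z=p[2]-.0013
for n,o,pts in(("scene",(290,245),[(295,84),(340,143),(77,128)]),("top",(375,210),[(142,84),(255,88),(140,245)])):
    q=np.array([onz(n,(np.array(u)+.5)/4-.5+o,z)[:2] for u in pts]);print(n,q.round(4).tolist(),"rear mid",q[:2].mean(0).round(4),"yaw edge",np.degrees(np.arctan2(*(q[0]-q[1])))-0,"long",np.degrees(np.arctan2(*(q[0]-q[2])[::-1])))
print("tool pred rear mid",p[0]+.0903,p[1]-.0027)
# block long edges in scene, subpixel: top-left & top-right edges via column crossing
im=cv2.imread("pics/scene0.png").min(axis=2).astype(float)
E1=[]
for u in range(320,357):
    a=im[275:305,u]
    for i in range(29):
        if a[i]<145<=a[i+1]: E1.append(onz("scene",(u,275+i+(145-a[i])/(a[i+1]-a[i])),.04)[:2]);break
s=np.array(E1,np.float32);vx,vy,cx,cy=cv2.fitLine(s,cv2.DIST_HUBER,0,.01,.01).ravel();print("block left edge in scene",np.degrees(np.arctan2(vy,vx)),cx,cy)
E
```

```text
scene [[0.5731, -0.2975], [0.5679, -0.3501], [0.4634, -0.2918]] rear mid [ 0.5705 -0.3238] yaw edge 5.699650513892713 long -2.9530243456660537
top [[0.5718, -0.2916], [0.5702, -0.3418], [0.5001, -0.29]] rear mid [ 0.571  -0.3167] yaw edge 1.905073440935365 long -1.2174260777838137
tool pred rear mid 0.5720661347527889 -0.31636238043859893
block left edge in scene -1.62655 0.5124582 -0.29886624
```

Request:
step_arm(
  increments=[
    {"dp":[0.005,0,-0.05],"yaw":0,"grip":0.2},
    {"dp":[0,0,-0.04],"yaw":0,"grip":0.2},
    {"dp":[0,0,-0.025],"yaw":0,"grip":0.2},
    {"dp":[0,0,-0.012],"yaw":0,"grip":0.2},
    {"dp":[0,0,0],"yaw":0,"grip":0.2},
  ],
)

```text
clock: 14.38
position: [0.4819, -0.3131, 0.0507]
ee_rot: [-0.0, 1.0, -0.015, -0.0]
contact_force: [-0.9, -0.3, -0.5]
width: 0.0483
gripper_force: 77.5
```

Request:
step_arm(
  increments=[
    {"dp":[0,0,-0.005],"yaw":0,"grip":0.2},
    {"dp":[0,0,-0.004],"yaw":0,"grip":0.2},
    {"dp":[0,0,0],"yaw":0,"grip":0.2},
  ],
)

```text
clock: 14.75
position: [0.4821, -0.3133, 0.0495]
ee_rot: [0.0, 1.0, -0.015, 0.0]
contact_force: [-0.4, -0.4, 1.1]
width: 0.0485
gripper_force: 77.7
```

Request:
step_arm(
  increments=[
    {"dp":[0,0,-0.004],"yaw":0,"grip":0.2},
    {"dp":[0,0,0],"yaw":0,"grip":0.2},
  ],
)

```text
clock: 15.0
position: [0.4822, -0.3132, 0.0495]
ee_rot: [0.0, 1.0, -0.015, 0.0]
contact_force: [-1.7, 1.2, 6.6]
width: 0.0485
gripper_force: 78.3
```

Request:
step_arm(
  increments=[
    {"dp":[0,0,0.003],"yaw":0,"grip":0.6},
    {"dp":[0,0,0],"yaw":0,"grip":0.75},
    {"dp":[0,0,0],"yaw":0,"grip":0.9},
    {"dp":[0,0,0],"yaw":0,"grip":1},
    {"dp":[0,0,0],"yaw":0,"grip":1},
  ],
  squeeze=20,
)

```text
clock: 15.62
position: [0.482, -0.3131, 0.0488]
ee_rot: [-0.0, 1.0, -0.015, -0.0]
contact_force: [-0.9, 0.5, -0.4]
width: 0.0857
gripper_force: 0.0
```

Request:
step_arm(
  increments=[
    {"dp":[0,0,0.1],"yaw":0,"grip":1},
    {"dp":[0,0,0.25],"yaw":0,"grip":1},
    {"dp":[0,0,0.3],"yaw":0,"grip":1},
    {"dp":[0,0,0.3],"yaw":0,"grip":1},
    {"dp":[-0.2,0,0.1],"yaw":0,"grip":1},
  ],
)

```text
clock: 16.25
position: [0.4448, -0.3148, 0.2633]
ee_rot: [0.003, 1.0, -0.014, 0.004]
contact_force: [-0.5, -0.6, -0.7]
width: 0.0856
gripper_force: 0.0
```

Request:
step_arm(
  increments=[
    {"dp":[-0.25,-0.1,0],"yaw":0,"grip":1},
    {"dp":[-0.25,-0.1,0],"yaw":0,"grip":1},
    {"dp":[-0.25,-0.1,0],"yaw":0,"grip":1},
    {"dp":[0,0,0],"yaw":0,"grip":1},
  ],
)

```text
clock: 16.75
position: [0.289, -0.374, 0.2591]
ee_rot: [0.0, 1.0, -0.017, -0.001]
contact_force: [0.1, 0.1, 0.3]
width: 0.0855
gripper_force: 0.0
```

```bash
python3 - <<'E'
from h import *
print(manip.get_state()["position"])
im=cams.get_image("scene");t=cams.get_image("top");cv2.imwrite("pics/t5.png",t);cv2.imwrite("pics/s5.png",im)
a=cv2.resize(im[195:325,240:420],None,fx=2.4,fy=2.4,interpolation=cv2.INTER_CUBIC);b=cv2.resize(t[150:345,245:445],None,fx=1.8,fy=1.6,interpolation=cv2.INTER_CUBIC)[:312]
cv2.imwrite("pics/both5.png",np.hstack([a,b]))
K=4;c=cv2.resize(t[225:300,400:445],None,fx=K,fy=K,interpolation=cv2.INTER_CUBIC).min(axis=2)
m=((c>110)*255).astype(np.uint8);ct=max(cv2.findContours(m,0,1)[0],key=cv2.contourArea)[:,0,:]
P=np.array([onz("top",((u+.5)/K-.5+400,(v+.5)/K-.5+225),.048)[:2] for u,v in ct])*1000
print(cv2.minAreaRect(P.astype(np.float32)))
E
```

```text
[ 0.28904838 -0.37396135  0.25909111]
((517.268310546875, -313.9494323730469), (50.72957229614258, 110.5464096069336), 87.6633529663086)
```

View pics/both5.png

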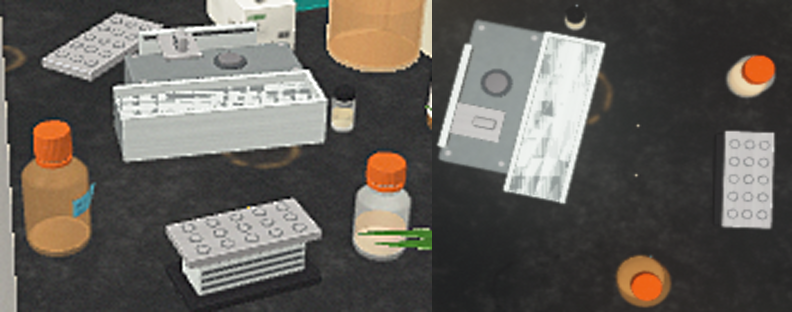

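The plate lies flat on the block, centred within about 1 mm at (517.3,-313.9), yaw -2.3° against the block's -1.8° by the same method. The catch is open, the button is down, and the bottle, jar and vial are standing. I am handing in.

```bash
python3 -c "
from rig import ticket;print(ticket.sign_off())"
```

```text
the job is handed in; nothing more can be done
None
```

The job is handed in: the plate lies flat on the rest block, centred to about 1 mm and lined up to about half a degree, the catch is open, the button is down, and the bottle, jar and vial are still standing; the sign-off returned no verdict.

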